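# Set the lab supply four clicks up and switch its output on

## Robot

A 6-joint arm with a two-finger parallel gripper is mounted at the origin on the work surface. World frame = base frame: x ahead of the robot, y to its left, z up, the work surface at z = 0. Lengths are in m, angles in rad, forces in N, time in s.
With the tool pointing down it reaches from about 0.275 to 0.85 m from the base axis. Payload 5.2 kg.
Tool frame: the origin (TCP) lies midway between the tips of the shut fingers; the grasp point (between the pads) lies 19 mm behind it; z points along the fingers, y is the line along which they close (so a half turn about z gives the same grasp; the last joint's range is limited). The gripper opens to 85 mm and grips with 20 to 120 N. Pads are 22 mm wide; open, the fingers measure 114 mm over their backs; the gripper's body (76 mm by 85 mm) begins 54 mm behind the grasp point. The pads swing forward as they close: fully open they stand 13 mm farther back than shut.
Start: joints at [0.987, 0.259, 1.535, -0, 1.348, -0.203], TCP at [0.204, 0.511, 0.204] pointing down, gripper open.
Joint ranges: [-3.14, 3.14], [-0.91, 2.08], [0.19, 2.58], [-1.22, 4.36], [0.22, 2.71], [-3.12, 3.12]. Speed limits (rad/s): [2.57, 2.57, 3.14, 3.14, 3.14, 3.14].

## Interface

Orientations are given as a unit quaternion [x, y, z, w].
In Python, from plant import arm, vision gives the robot as it stands.
- The arm moves only by the shell command python3 -m pendant 'ROWS'. ROWS is a JSON object of lists of equal length, an entry for each row: "rotation": the turn, a rotation vector about the tool's x, y, z each as a share of 90 degrees, from -1 to 1, a list of three; "travel": the shift along the tool's x, y, z each as a share of 0.12 m, from -1 to 1, a list of three; "fingers": the closure, from -1 (fully open) to 1 (shut). In form: {"rotation": [[wx, wy, wz], ...], "travel": [[tx, ty, tz], ...], "fingers": [fingers, ...]}. A call has 1 to 20 rows; each row is the pose to reach, as a shift and turn from the pose commanded when the call began, along the tool's axes at that moment; what a row does not reach only later rows make up. A row lasts 1/10 s, in which the tool goes at most 50 mm and 8.59 degrees, less where a joint would pass 70% of its speed; a pose out of reach is approached as far as the arm can. A call with a number of a shift or a turn outside -1 to 1 is refused whole. A call with a gripper value outside its range is refused whole. The fingers move at their own pace and stop on an object; the grip force is fixed at half the most. Time passes only in rows, so rows that repeat a pose let the fingers close. It gives the time, the measured TCP pose, the force, the opening and the grip force at its end, in the units of the state.
- arm.observe(): the state, without advancing time (a new reading comes with each control period).
- vision.snapshot(name): name is "scene" or "top"; returns a dict with "color" (480x640x3 uint8, red, green, blue), "range_z" (480x640 float32, m along the optical axis (not along the pixel's ray), 0 where there is no reading), "K" (3x3 intrinsics, pixels), "dist" ([k1, k2, p1, p2, k3] as OpenCV has them; the pictures are not rectified), "R" (3x3) and "t" (3): a world point X has camera coordinates R X + t. Camera axes: x right, y down, z forward; pixel columns grow to the right and rows downward; lengths in m; the calibration is good to about 2 mm. A picture is of the moment at which its call begins.
- arm.hand_in(): hands the job in; it is judged then, once.
The state is a dict: "time": time; "q": joint angles; "qd": joint speeds; "joint_efforts": joint torques, N m; "eef_pos": TCP position; "eef_rot": TCP orientation; "ft_force": force on the tool from outside, world axes, zero at the start; "moment": the same for the moment, N m; "finger_gap": finger opening in m; "grip_force": force on a finger pad.
Only numpy, scipy, OpenCV 4.12 (cv2) and the standard library are available. Lean on these libraries where they do the work, as an engineer would, in place of code of your own. Each camera call takes 0.05 s, during which the arm holds its last target. There are 200 camera calls.

## Task

On the blue low-voltage power supply, push the black click-stop dial round with a fingertip, clockwise seen from above, exactly four clicks up from where it stands and never on to a fifth, and leave it resting in that fourth click; then press the green button on the same supply fully down, and let it come up again. Push gently and do not grip or pinch the dial, and leave the white supply, the beaker, the bottle and the brass weight as they are.

Things in the scene. Friction and masses are not known exactly. Their poses are not given: they have to be found in the camera images.
- blue: the power supply to set: a fixed flat blue case 160 (x) x 200 (y) x 60 mm high with a grey top panel at 60 mm; origin at the centre of its underside, z up. Its place and yaw vary and it may be the left or the right one of two. On its top: the dial (axis at x -10, y +40 mm), the green button (x -10, y -62 mm), and at x +66, y -45 and -75 mm two socket posts 16 mm wide and 14 mm high. The two supplies do not move when pushed
- blue_dial_axis (a point): point on the dial's turning axis, 62 mm above the bench, at the underside of the dial; fixed to the case, axes as those of the case. The dial is a round plate of radius 30 mm and 8 mm thick (top 70 mm above the bench) carrying a straight upright black bar that runs across it through the axis: 68 mm long (34 mm each way), 12 mm wide, from 70 to 100 mm above the bench. Scale dots lie flat on the panel, 45 mm from the axis, one per click
- blue_pointer (a point): top of the pointer end of the bar (the end with the white line), 34 mm from the axis, 100 mm above the bench; turns with the dial, its x axis runs outwards along the bar. At the start it points 135 degrees counter-clockwise (from above) from the case's x axis
- blue_dial (a joint): angle of the blue supply's dial in rad: 0 at the start (its lower stop), growing clockwise seen from above up to 9 clicks (4.712). One click is 0.5236 rad (30 degrees): the dial is drawn into the nearest multiple of that and pushes back in between. The push back is strongest a quarter of the way to the next stop, about 0.11 to 0.17 N m (4 to 6 N at 28 mm from the axis); past the halfway point it jumps ahead by itself to the next stop. Four clicks are 2.094
- blue_button (a joint): travel of the blue supply's green button in m: 0 up, 0.006 fully down; sprung, fully down takes about 4 N
- blue_button_top (a point): centre of the top of the blue supply's green button (13 mm radius); it is pressed straight down and comes up again when let go
- white: the other supply, same size and make in a white case; not to be used. Origin at the centre of its underside
- white_dial (a joint): angle of the white supply's dial, rad, 0 at the start; leave it
- white_button (a joint): travel of the white supply's button, m, 0 up; leave it
- beaker: loose open glass beaker, 70 mm across, 85 mm high, between robot and supplies; origin at the centre of its underside, z up
- bottle: loose white plastic bottle with red cap, 60 mm across, 150 mm high, beyond the supplies; origin at the centre of its underside, z up
- weight: loose brass weight, 24 mm across, 31 mm high, standing on the blue supply near its far corner on the dial's side; origin at the centre of its underside, z up

How it is judged:
By the outcome, as a careful person would: the job done as asked, in the order asked, and still so for the second after the job is handed in, with the robot touching nothing.
It also fails if it takes over 64 s, if anything falls off the work surface, if the arm or the gripper's body presses on something with over 40 N, if the wrist force passes 120 N, or if a joint passes its speed limit or range.

## Working session

There is one attempt and no reset: what is moved stays moved. The work goes in short steps, Python scripts to look and compute and a shell command to move; the robot and the scene stay as the last step left them, time stands still between calls to the robot, and variables do not carry over. Pictures are saved under pics/ and viewed, at most 10 in all, crops included, and the job is handed in when it is done.

```bash
ls; mkdir -p pics; cat > h.py <<'E'
import numpy as np, cv2
from plant import arm, vision
def snap(n,f=None):
    s=vision.snapshot(n)
    if f: cv2.imwrite('pics/'+f,s['color'][:,:,::-1])
    return s
def onplane(s,uv,z):
    uv=np.array(uv,float).reshape(-1,1,2)
    n=cv2.undistortPoints(uv,s['K'],s['dist']).reshape(-1,2)
    d=np.c_[n,np.ones(len(n))]@s['R']; c=-s['R'].T@s['t']
    return c+d*((z-c[2])/d[:,2])[:,None]
def proj(s,X):
    r,_=cv2.Rodrigues(s['R']); return cv2.projectPoints(np.array(X,float).reshape(-1,1,3),r,s['t'],s['K'],s['dist'])[0].reshape(-1,2)
E
python3 - <<'E'
from h import *
for n in('top','scene'):
    s=snap(n,n+'1.png'); np.savez('/tmp/'+n,**s); print(n,-s['R'].T@s['t'])
print(arm.observe())
E
```

```text
pics
top [0.46518072 0.00104086 0.8413288 ]
scene [ 0.97294681 -0.28854484  0.75624633]
{'time': 0.1, 'q': array([ 9.87173261e-01,  2.59270301e-01,  1.53592961e+00, -3.23393707e-05,
        1.34798333e+00, -2.02802037e-01]), 'qd': array([ 1.63014227e-04,  4.67705509e-05, -3.90694992e-03,  1.29330193e-03,
       -1.10557822e-03,  9.00496491e-05]), 'joint_efforts': array([ 1.15530882e-03, -4.46970141e+01, -2.91248131e+01, -4.33432306e-04,
        6.30736948e-03,  2.65552764e-06]), 'eef_pos': array([0.20414035, 0.51018391, 0.20337542]), 'eef_rot': array([ 1.89258425e-01,  9.81926991e-01, -7.40637168e-04, -2.90157758e-04]), 'ft_force': array([ 1.05458774, -0.2833699 ,  0.15504776]), 'moment': array([-0.00963263, -0.00137346, -0.000694  ]), 'grip_force': 0.0, 'finger_gap': 0.0854732967143866}
```

View pics/top1.png

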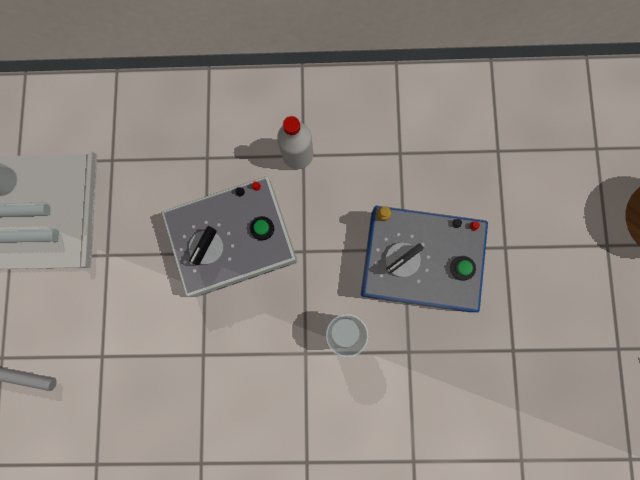

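View pics/scene1.png

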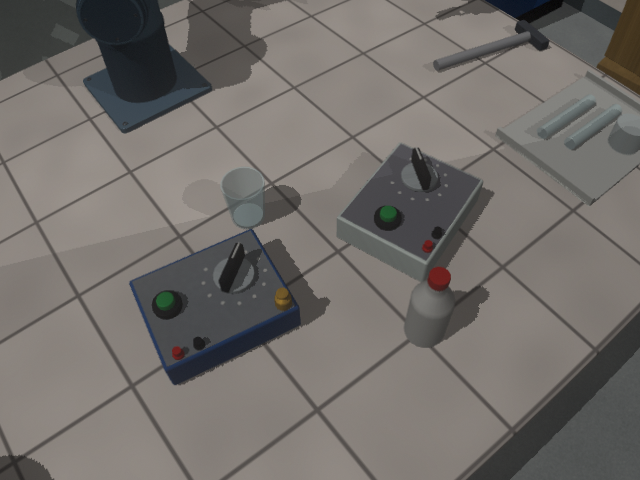

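The top view has +x up and +y left. The blue supply is the right one: dial near (403,260), pointer's white line towards the lower left, button (465,268), weight (385,213). Next I measure using depth.

```bash
cat >> h.py <<'E'
def cloud(s):
    v,u=np.mgrid[0:480,0:640]; uv=np.c_[u.ravel(),v.ravel()].astype(float)
    n=cv2.undistortPoints(uv.reshape(-1,1,2),s['K'],s['dist']).reshape(-1,2)
    z=s['range_z'].ravel(); P=(np.c_[n*z[:,None],z]-s['t'])@s['R']; P[z==0]=np.nan
    return P.reshape(480,640,3)
E
cat > m.py <<'E'
from h import *
s=dict(np.load('/tmp/top.npz')); P=cloud(s); c=s['color'].astype(int)
box=np.zeros((480,640),bool); box[195:325,350:500]=1
m=box&(abs(P[...,2]-.06)<.006)
r=cv2.minAreaRect(np.float32(P[m][:,:2]*1000)); print('rect',r, np.median(P[m][:,2]))
g=box&(c[...,1]>c[...,0]+40)&(c[...,1]>c[...,2]+30)
print('green',g.sum(),np.median(P[g],0))
hsv=cv2.cvtColor(s['color'],cv2.COLOR_RGB2HSV)
b=box&(P[...,2]>.085)&(P[...,2]<.115)&(np.hypot(P[...,0]-np.median(P[m][:,0]),P[...,1]-np.median(P[m][:,1]))<.08)
print('bar',b.sum(),cv2.minAreaRect(np.float32(P[b][:,:2]*1000)),np.median(P[b],0))
# blue outline corners by ray at z=.06
bl=(box&(((hsv[...,0]>100)&(hsv[...,0]<125)&(hsv[...,1]>120)))).astype(np.uint8)
k=cv2.findContours(bl,0,2)[0]; k=max(k,key=cv2.contourArea); h=cv2.convexHull(k)
print(onplane(s,cv2.boxPoints(cv2.minAreaRect(h)),.06).round(3))
# yellow weight
w=box&(c[...,0]>c[...,2]+60)&(c[...,1]>c[...,2]+30); print('weight',w.sum(),np.nanmedian(P[w],0))
E
python3 m.py
```

```text
rect ((527.5089721679688, -152.89166259765625), (214.1737823486328, 208.83755493164062), 80.67611694335938) 0.06167895611263769
green 180 [nan nan nan]
bar 319 ((545.5436401367188, -162.42752075195312), (138.2948760986328, 47.67799377441406), 88.27305603027344) [ 0.54507169 -0.1221378   0.10093564]
[[ 0.64  -0.047  0.06 ]
 [ 0.642 -0.087  0.06 ]
 [ 0.484 -0.092  0.06 ]
 [ 0.482 -0.053  0.06 ]]
weight 123 [ 0.62257478 -0.09324341  0.09123992]
```

```bash
cat > m2.py <<'E'
from h import *
s=dict(np.load('/tmp/top.npz')); P=cloud(s); c=s['color'].astype(int)
box=np.zeros((480,640),bool); box[195:325,350:500]=1
def big(m,k=3):
    m=cv2.morphologyEx(m.astype(np.uint8),cv2.MORPH_OPEN,np.ones((k,k)))
    n,l,st,_=cv2.connectedComponentsWithStats(m); return l==1+np.argmax(st[1:,4])
m=big(box&(abs(P[...,2]-.06)<.012),5)
k=cv2.findContours(m.astype(np.uint8),0,2)[0]; k=max(k,key=cv2.contourArea)
X=onplane(s,k.reshape(-1,2),.06)[:,:2]*1000
print('rect',cv2.minAreaRect(np.float32(X)))
# panel+rim by colour: tiles are warm (r>b), case is bluish
m=big(box&(c[...,2]>=c[...,0]-2),5)
k=cv2.findContours(m.astype(np.uint8),0,2)[0]; k=max(k,key=cv2.contourArea)
X=onplane(s,k.reshape(-1,2),.06)[:,:2]*1000
print('colour rect',cv2.minAreaRect(np.float32(X)))
g=big(box&(c[...,1]>c[...,0]+40)&(c[...,1]>c[...,2]+30)); uv=np.argwhere(g).mean(0)[::-1]
print('green',g.sum(),np.nanmedian(P[g][:,2]),onplane(s,uv,.072))
b=big(box&(P[...,2]>.088)&(P[...,2]<.112)&(c.max(2)<90),2)
uv=np.argwhere(b)[:,::-1]; Y=onplane(s,uv,.1)[:,:2]*1000
print('bar',b.sum(),uv.mean(0),cv2.minAreaRect(np.float32(Y)))
d=box&(c.min(2)>140)&(abs(P[...,2]-.066)<.02); n,l,st,ce=cv2.connectedComponentsWithStats(d.astype(np.uint8))
for a,e in zip(st[1:],ce[1:]): print(a[4],e.round(1),onplane(s,e,.06)[0,:2].round(4))
E
python3 m2.py
```

```text
rect ((549.8548583984375, -162.85275268554688), (199.86822509765625, 159.71188354492188), 80.75008392333984)
colour rect ((549.1739501953125, -161.80999755859375), (203.04165649414062, 161.76124572753906), 80.78569793701172)
green 180 0.08294656836414825 [[ 0.5309858  -0.22653588  0.072     ]]
bar 261 [407.12643678 257.31800766] ((544.5715942382812, -123.34745788574219), (11.658668518066406, 67.89710998535156), 35.555362701416016)
3 [398.7 233.7] [ 0.5921 -0.1195]
4 [411.5 235.5] [ 0.5885 -0.1415]
3 [385.7 238.7] [ 0.5838 -0.0967]
4 [422.8 244. ] [ 0.5732 -0.1602]
16 [398.5 245.9] [ 0.5708 -0.1184]
4 [377.5 249.5] [ 0.5652 -0.082 ]
3 [388.3 254. ] [ 0.557  -0.1003]
257 [409.6 266.7] [ 0.5343 -0.1357]
5 [428.2 256.6] [ 0.5512 -0.1684]
3 [426.7 269.7] [ 0.5287 -0.1647]
1 [395. 273.] [ 0.524  -0.1104]
5 [381.2 275.6] [ 0.52   -0.0867]
4 [418.5 280.5] [ 0.5105 -0.1499]
5 [351.  314.8] [ 0.4546 -0.0333]
7 [356.6 317.3] [ 0.4502 -0.0426]
3 [361.7 321. ] [ 0.4439 -0.051 ]
1 [363. 324.] [ 0.4389 -0.0531]
```

Everything agrees: the case rectangle is 199.9 x 159.7 mm, centred at (0.550,-0.163), yaw -9.25°. The dial axis is at (0.546,-0.122), the bar at 125.6° (expected 125.75°) and the button at (0.530,-0.223). I'll shut the fingers and go above the trailing side of the pointer end.

```bash

R='' ; python3 -m pendant '{"rotation":[[0,0,0],[0,0,0],[0,0,0],[0,0,0],[0,0,0],[0,0,0]],"travel":[[-0.29,-0.26,0],[-0.58,-0.52,0],[-0.87,-0.78,0],[-0.87,-0.78,0],[-0.87,-0.78,0],[-0.87,-0.78,0]],"fingers":[1,1,1,1,1,1]}'
python3 -m pendant '{"rotation":[[0,0,0],[0,0,0],[0,0,0],[0,0,0],[0,0,0],[0,0,0]],"travel":[[-0.29,-0.26,0],[-0.58,-0.52,0],[-0.87,-0.78,0],[-0.87,-0.78,0],[-0.87,-0.78,0],[-0.87,-0.78,0]],"fingers":[1,1,1,1,1,1]}'
python3 -m pendant '{"rotation":[[0,0,0],[0,0,0],[0,0,0],[0,0,0],[0,0,0],[0,0,0]],"travel":[[-0.29,-0.26,0],[-0.58,-0.52,0],[-0.87,-0.78,0],[-0.87,-0.78,0],[-0.87,-0.78,0],[-0.87,-0.78,0]],"fingers":[1,1,1,1,1,1]}'
python3 -m pendant '{"rotation":[[0,0,0],[0,0,0],[0,0,0],[0,0,0],[0,0,0],[0,0,0]],"travel":[[-0.29,-0.26,0],[-0.58,-0.52,0],[-0.87,-0.78,0],[-0.87,-0.78,0],[-0.87,-0.78,0],[-0.87,-0.78,0]],"fingers":[1,1,1,1,1,1]}'
python3 -m pendant '{"rotation":[[0,0,-0.09],[0,0,-0.18],[0,0,-0.27],[0,0,-0.36],[0,0,-0.45],[0,0,-0.54],[0,0,-0.64],[0,0,-0.64],[0,0,-0.64],[0,0,-0.64]],"travel":[[-0.2,-0.2,0],[-0.4,-0.4,0],[-0.6,-0.55,0],[-0.8,-0.7,0],[-0.87,-0.78,0],[-0.87,-0.78,0],[-0.87,-0.78,0],[-0.87,-0.78,0],[-0.87,-0.78,0],[-0.87,-0.78,0]],"fingers":[1,1,1,1,1,1,1,1,1,1]}'
cat > st.py <<'E'
from h import *
from scipy.spatial.transform import Rotation as Ro
A=np.array([.546,-.122])
o=arm.observe(); M=Ro.from_quat(o['eef_rot']).as_matrix(); x=M[:2,0]; a=np.degrees(np.arctan2(x[1],x[0]))
d=o['eef_pos'][:2]-A
print('t',o['time'],'pos',o['eef_pos'].round(4),'xang',a.round(2),'zax',M[:,2].round(3),'d,r mm',(d@M[:2,0]*1000).round(1),(d@M[:2,1]*1000).round(1),'F',o['ft_force'].round(1),'q6',o['q'][5].round(2),'gap',o['finger_gap'])
E
python3 st.py
```

```text
time: 0.7
eef_pos: [0.2663, 0.3855, 0.2041]
eef_rot: [0.189, 0.982, 0.0, -0.0]
ft_force: [0.3, -0.0, -0.1]
finger_gap: 0.0005
grip_force: 0.0
time: 1.3
eef_pos: [0.3281, 0.2606, 0.204]
eef_rot: [0.188, 0.982, 0.0, -0.0]
ft_force: [0.1, 0.5, 0.3]
finger_gap: -0.0
grip_force: 0.0
time: 1.9
eef_pos: [0.39, 0.1353, 0.2039]
eef_rot: [0.188, 0.982, 0.0, -0.0]
ft_force: [-0.1, 0.6, -0.4]
finger_gap: -0.0001
grip_force: 0.0
time: 2.5
eef_pos: [0.4521, 0.01, 0.2039]
eef_rot: [0.188, 0.982, 0.0, -0.001]
ft_force: [0.8, 0.4, 0.0]
finger_gap: 0.0
grip_force: 0.0
time: 3.5
eef_pos: [0.515, -0.1167, 0.2043]
eef_rot: [-0.307, 0.952, -0.0, 0.0]
ft_force: [0.7, 0.9, 0.5]
finger_gap: 0.0001
grip_force: 0.0
t 3.5 pos [ 0.515  -0.1167  0.2043] xang -144.29 zax [ 0.  0. -1.] d,r mm 22.1 22.4 F [0.7 0.9 0.5] q6 -2.63 gap 0.0001213107827841178
```

```bash
python3 -m pendant '{"rotation":[[0,0,0],[0,0,0],[0,0,0],[0,0,0],[0,0,0]],"travel":[[0,0,0.25],[0,0,0.5],[0,0,0.75],[0,0,0.75],[0,0,0.75]],"fingers":[1,1,1,1,1]}' | head -2
python3 - <<'E'
from h import *
s=snap('scene'); t=snap('top')
f=lambda im,x,y:cv2.resize(im[y:y+120,x:x+133,::-1],(399,360),interpolation=cv2.INTER_CUBIC)
cv2.imwrite('pics/c1.png',np.hstack([f(s['color'],170,200),f(t['color'],335,190)]))
E
```

```text
time: 4.0
eef_pos: [0.515, -0.1176, 0.1145]
```

View pics/c1.png

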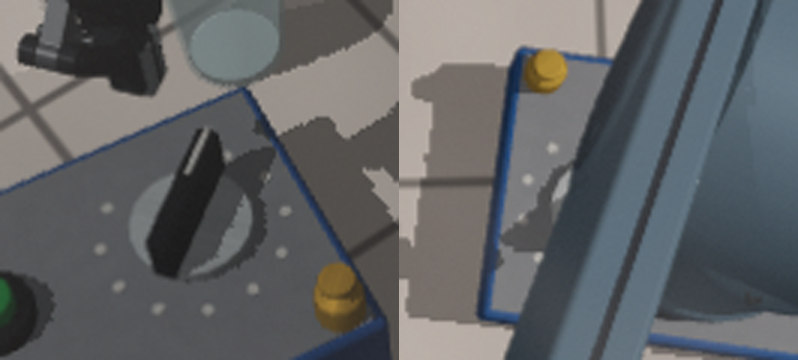

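Left crop: the bar's pointer end is at scene pixel ~(238,243) and the shut fingertips are at ~(217,230), on the trailing side. The arm hides the dial from the top camera. I'll check the projections.

```bash
python3 - <<'E'
from h import *
s=snap('scene'); p=arm.observe()['eef_pos']
print(p,proj(s,[p,[.5261,-.0944,.1],[.5659,-.1496,.1]]))
c=s['color'].astype(int); P=cloud(s)
# bar top: dark, near height .1
b=(P[...,2]>.090)&(P[...,2]<.108)&(np.hypot(P[...,0]-.546,P[...,1]+.122)<.045)&(c.max(2)<110)
uv=np.argwhere(b)[:,::-1]; print(b.sum(), np.median(P[b],0) if b.any() else 0)
E
python3 st.py
```

```text
[ 0.51640584 -0.1183576   0.11604299] [[220.11323676 240.7154254 ]
 [239.78879249 243.1953748 ]
 [221.81672144 282.63733226]]
435 [ 0.549531   -0.12586582  0.09992152]
t 4.15 pos [ 0.5164 -0.1184  0.116 ] xang -144.24 zax [ 0.003 -0.001 -1.   ] d,r mm 21.9 20.3 F [ 0.1  0.4 -0.2] q6 -2.63 gap 8.963250500709094e-05
```

```bash
python3 - <<'E'
from h import *
s=snap('scene'); P=cloud(s); p=arm.observe()['eef_pos']; print(p)
im=s['color'][190:260,180:260,::-1]; cv2.imwrite('pics/c2.png',cv2.resize(im,(800,700))[:600])
for v in range(214,246,2): print(v,[tuple((P[v,u]*1000).round().tolist()) for u in (208,214,218,221)],s['color'][v,218])
E
```

```text
[ 0.51632117 -0.11838491  0.11594939]
214 [(531.0, -130.0, 199.0), (533.0, -123.0, 195.0), (531.0, -117.0, 189.0), (521.0, -110.0, 173.0)] [41 42 41]
216 [(539.0, -134.0, 206.0), (530.0, -123.0, 189.0), (526.0, -116.0, 179.0), (521.0, -110.0, 170.0)] [52 52 52]
218 [(539.0, -135.0, 203.0), (524.0, -121.0, 176.0), (526.0, -117.0, 176.0), (522.0, -112.0, 168.0)] [58 57 58]
220 [(539.0, -135.0, 199.0), (526.0, -123.0, 176.0), (526.0, -117.0, 171.0), (524.0, -113.0, 166.0)] [57 57 58]
222 [(543.0, -138.0, 201.0), (526.0, -124.0, 173.0), (524.0, -118.0, 166.0), (524.0, -113.0, 162.0)] [58 59 59]
224 [(543.0, -138.0, 196.0), (526.0, -124.0, 169.0), (525.0, -119.0, 163.0), (525.0, -115.0, 160.0)] [53 54 55]
226 [(521.0, -131.0, 165.0), (528.0, -126.0, 168.0), (525.0, -119.0, 160.0), (527.0, -116.0, 158.0)] [50 51 52]
228 [(520.0, -131.0, 159.0), (526.0, -126.0, 161.0), (524.0, -120.0, 154.0), (526.0, -116.0, 153.0)] [41 41 42]
230 [(516.0, -131.0, 151.0), (526.0, -126.0, 157.0), (523.0, -120.0, 149.0), (528.0, -118.0, 152.0)] [46 47 47]
232 [(407.0, -94.0, 1.0), (414.0, -87.0, 2.0), (417.0, -81.0, 0.0), (421.0, -77.0, 2.0)] [125 120 116]
234 [(412.0, -97.0, 3.0), (416.0, -89.0, 1.0), (420.0, -83.0, 1.0), (423.0, -79.0, -0.0)] [152 145 139]
236 [(414.0, -98.0, 1.0), (420.0, -91.0, 1.0), (424.0, -85.0, 0.0), (426.0, -81.0, -1.0)] [152 145 140]
238 [(418.0, -101.0, 3.0), (424.0, -93.0, 2.0), (429.0, -88.0, 3.0), (429.0, -83.0, -1.0)] [151 144 139]
240 [(419.0, -102.0, -1.0), (426.0, -95.0, 0.0), (431.0, -90.0, 1.0), (435.0, -86.0, 3.0)] [151 145 138]
242 [(424.0, -105.0, 1.0), (432.0, -98.0, 3.0), (437.0, -93.0, 4.0), (480.0, -104.0, 61.0)] [104 106 113]
244 [(427.0, -107.0, 0.0), (475.0, -114.0, 58.0), (481.0, -110.0, 62.0), (483.0, -106.0, 61.0)] [67 77 94]
```

View pics/c2.png

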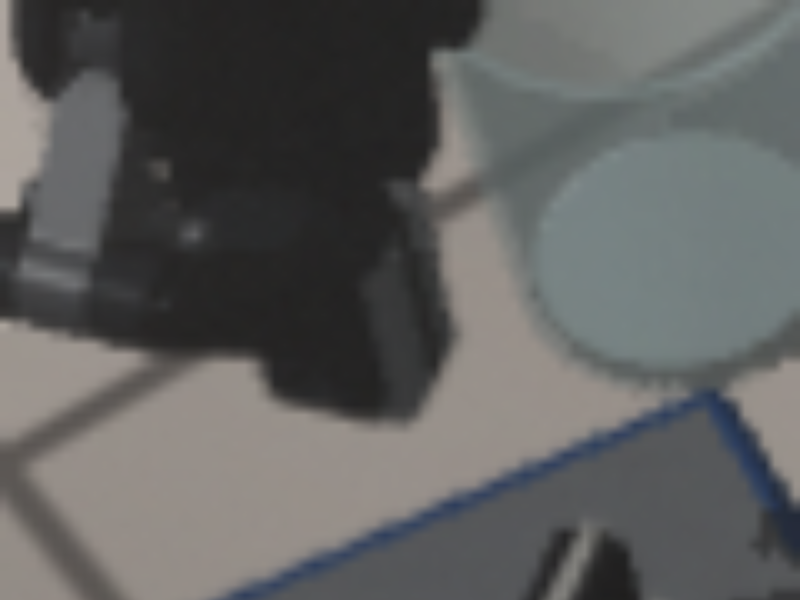

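The picture shows the shut tips ending at scene pixel (220,231.5). By depth that is about z 0.14–0.15 at the right x,y, so higher than the reported TCP of 0.116. I'll lower a little and measure the tip again before trusting either value.

```bash
python3 -m pendant '{"rotation":[[0,0,0],[0,0,0],[0,0,0],[0,0,0],[0,0,0],[0,0,0]],"travel":[[0,0,0.1],[0,0,0.2],[0,0,0.25],[0,0,0.25],[0,0,0.25],[0,0,0.25]],"fingers":[1,1,1,1,1,1]}' | head -3
cat > tip.py <<'E'
from h import *
from scipy.spatial.transform import Rotation as Ro
s=snap('scene'); P=cloud(s); o=arm.observe(); p=o['eef_pos']; c=s['color'].astype(int)
d=np.hypot(P[...,0]-p[0],P[...,1]-p[1])<.022
m=d&(P[...,2]>.0)&(P[...,2]<p[2]+.06)&(c.max(2)<90)
m[:, :180]=0; m[:,245:]=0
z=P[m]; print(p, 'proj',proj(s,p)); 
for lo in np.arange(.06,.19,.01):
    k=z[(z[:,2]>=lo)&(z[:,2]<lo+.01)]; print(round(lo,2),len(k),k.mean(0).round(4) if len(k) else '')
E
python3 tip.py; python3 st.py
```

```text
time: 4.8
eef_pos: [0.5153, -0.118, 0.0843]
eef_rot: [-0.307, 0.952, -0.0, 0.0]
[ 0.51537273 -0.11802486  0.0844068 ] proj [[223.29887189 253.10511465]]
0.06 64 [ 0.5031 -0.1152  0.0618]
0.07 1 [ 0.52   -0.1169  0.0711]
0.08 0 
0.09 8 [ 0.5301 -0.1083  0.0993]
0.1 29 [ 0.5303 -0.1078  0.1011]
0.11 22 [ 0.5228 -0.1169  0.1176]
0.12 69 [ 0.522  -0.1207  0.1254]
0.13 68 [ 0.523  -0.1184  0.1346]
0.14 23 [ 0.5231 -0.1163  0.142 ]
0.15 0 
0.16 0 
0.17 0 
0.18 0 
t 4.85 pos [ 0.5154 -0.118   0.0844] xang -144.22 zax [ 0.001 -0.    -1.   ] d,r mm 22.5 21.1 F [-0.   0.8 -0.8] q6 -2.63 gap -0.0005235762633440206
```

```bash
python3 -m pendant '{"rotation":[[0,0,0],[0,0,0],[0,0,0],[0,0,0]],"travel":[[0,0,0.04],[0,0,0.08],[0,0,0.08],[0,0,0.08]],"fingers":[1,1,1,1]}' | sed -n '2p;4p'
python3 -m pendant '{"rotation":[[0,0,0],[0,0,0],[0,0,0],[0,0,0]],"travel":[[0,0,0.015],[0,0,0.03],[0,0,0.03],[0,0,0.03]],"fingers":[1,1,1,1]}' | sed -n '2p;4p'
python3 -m pendant '{"rotation":[[0,0,0],[0,0,0],[0,0,0]],"travel":[[0,0,0.01],[0,0,0.015],[0,0,0.015]],"fingers":[1,1,1]}' | sed -n '2p;4p'
python3 tip.py|cut -c1-60; python3 st.py
```

```text
eef_pos: [0.5149, -0.1178, 0.0742]
ft_force: [-0.4, 0.3, 0.1]
eef_pos: [0.515, -0.1179, 0.0709]
ft_force: [0.5, 0.1, -0.7]
eef_pos: [0.515, -0.1179, 0.069]
ft_force: [0.3, -0.1, -0.1]
[ 0.51503721 -0.11786204  0.06906324] proj [[224.8376974  25
0.06 64 [ 0.5023 -0.1145  0.062 ]
0.07 1 [ 0.5196 -0.1168  0.0705]
0.08 0 
0.09 16 [ 0.5284 -0.1118  0.0991]
0.1 83 [ 0.5252 -0.1137  0.1043]
0.11 74 [ 0.5222 -0.1197  0.115 ]
0.12 45 [ 0.523  -0.1171  0.1246]
0.13 0 
0.14 0 
0.15 0 
0.16 0 
0.17 0 
0.18 0 
t 6.0 pos [ 0.515  -0.1179  0.0691] xang -144.22 zax [-0.  0. -1.] d,r mm 22.7 21.5 F [0.9 0.2 0.4] q6 -2.63 gap -0.0002542820744318003
```

Nothing touches at TCP z 0.069, and the tip is still seen at about 0.098. The real tip is about 28 mm behind the reported TCP. I'll go on down in small steps, checking force.

```bash
python3 -m pendant '{"rotation":[[0,0,0],[0,0,0],[0,0,0]],"travel":[[0,0,0.015],[0,0,0.025],[0,0,0.025]],"fingers":[1,1,1]}' | sed -n '2p;4p'
python3 -m pendant '{"rotation":[[0,0,0],[0,0,0],[0,0,0]],"travel":[[0,0,0.015],[0,0,0.025],[0,0,0.025]],"fingers":[1,1,1]}' | sed -n '2p;4p'
python3 -m pendant '{"rotation":[[0,0,0],[0,0,0],[0,0,0],[0,0,0]],"travel":[[0,0,0.025],[0,0,0.05],[0,0,0.05],[0,0,0.05]],"fingers":[1,1,1,1]}' | sed -n '2p;4p'
python3 tip.py|cut -c1-60; python3 st.py
python3 - <<'E'
from h import *
s=snap('scene'); cv2.imwrite('pics/c3.png',cv2.resize(s['color'][200:300,170:290,::-1],(720,600),interpolation=cv2.INTER_CUBIC))
E
```

```text
eef_pos: [0.5149, -0.1178, 0.0659]
ft_force: [-0.0, -0.4, 0.1]
eef_pos: [0.5149, -0.1178, 0.0629]
ft_force: [-0.2, -0.4, 0.5]
eef_pos: [0.515, -0.1178, 0.0569]
ft_force: [1.7, 0.5, 0.4]
[ 0.51505121 -0.11786463  0.05705618] proj [[226.03777598 26
0.06 37 [ 0.5045 -0.1184  0.0618]
0.07 1 [ 0.5196 -0.1168  0.0706]
0.08 10 [ 0.522  -0.1161  0.0883]
0.09 67 [ 0.5228 -0.1179  0.0964]
0.1 97 [ 0.5256 -0.1147  0.1035]
0.11 33 [ 0.5228 -0.1162  0.1132]
0.12 0 
0.13 0 
0.14 0 
0.15 0 
0.16 0 
0.17 0 
0.18 0 
t 7.05 pos [ 0.5151 -0.1179  0.0571] xang -144.22 zax [-0.  0. -1.] d,r mm 22.7 21.5 F [ 0.5  0.6 -0.4] q6 -2.63 gap 0.0001256425716525994
```

View pics/c3.png

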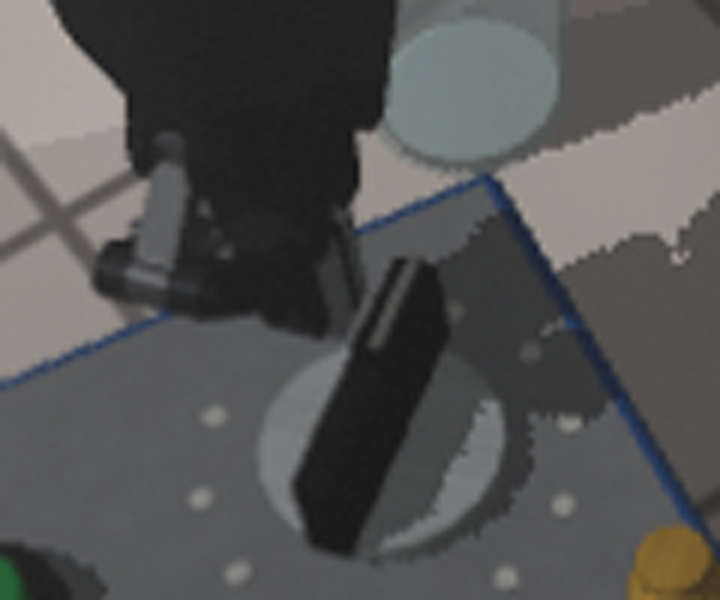

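The tip is now just above the dial plate, beside the pointer end on the trailing side, with nothing touching. Now the first click: close the gap, then sweep 30° clockwise about the axis.

```bash
python3 -m pendant '{"rotation":[[0,0,0],[0,0,0.028],[0,0,0.056],[0,0,0.083],[0,0,0.111],[0,0,0.139],[0,0,0.167],[0,0,0.194],[0,0,0.222],[0,0,0.25],[0,0,0.278],[0,0,0.306],[0,0,0.333],[0,0,0.333],[0,0,0.333]],"travel":[[-0.0225,-0.0125,0],[-0.03,-0.005,0],[-0.038,0.001,0],[-0.046,0.008,0],[-0.054,0.014,0],[-0.0625,0.0196,0],[-0.071,0.025,0],[-0.08,0.03,0],[-0.09,0.0344,0],[-0.099,0.0386,0],[-0.1086,0.0423,0],[-0.118,0.0456,0],[-0.128,0.0485,0],[-0.128,0.0485,0],[-0.128,0.0485,0]],"fingers":[1,1,1,1,1,1,1,1,1,1,1,1,1,1,1]}'
cat > bar.py <<'E'
from h import *
import sys
s=snap('scene'); P=cloud(s); c=s['color'].astype(int)
# bar top plane z=.1, within 36mm of axis
m=(abs(P[...,2]-.1)<.004)&(np.hypot(P[...,0]-.546,P[...,1]+.122)<.038)
m=cv2.morphologyEx(m.astype(np.uint8),cv2.MORPH_OPEN,np.ones((2,2)))
n,l,st,ce=cv2.connectedComponentsWithStats(m)
for i in range(1,n):
    if st[i,4]<25: continue
    X=onplane(s,np.argwhere(l==i)[:,::-1],.1)[:,:2]*1000
    vx,vy,x0,y0=cv2.fitLine(np.float32(X),cv2.DIST_HUBER,0,.01,.01).ravel()
    a=np.degrees(np.arctan2(vy,vx))%180
    print('bar n',st[i,4],'angle',a.round(1),'clicks mod 6',(((125.7-a)/30)%6).round(2),'ctr',X.mean(0).round(1),cv2.minAreaRect(np.float32(X))[1])
if len(sys.argv)>1: cv2.imwrite('pics/'+sys.argv[1],cv2.resize(s['color'][200:300,170:290,::-1],(720,600),interpolation=cv2.INTER_CUBIC))
E
python3 bar.py d1.png; python3 st.py
```

```text
time: 8.6
eef_pos: [0.5243, -0.1042, 0.0572]
eef_rot: [-0.051, 0.999, -0.0, 0.0]
ft_force: [0.1, -0.0, -0.1]
finger_gap: -0.0001
grip_force: 0.0
bar n 448 angle 96.9 clicks mod 6 0.96 ctr [ 546.7 -121.4] (25.186670303344727, 70.06348419189453)
t 8.65 pos [ 0.5242 -0.1042  0.0572] xang -174.13 zax [ 0. -0. -1.] d,r mm 19.8 19.9 F [ 0.3  0.5 -0. ] q6 -2.08 gap -3.171061584500421e-05
```

View pics/d1.png

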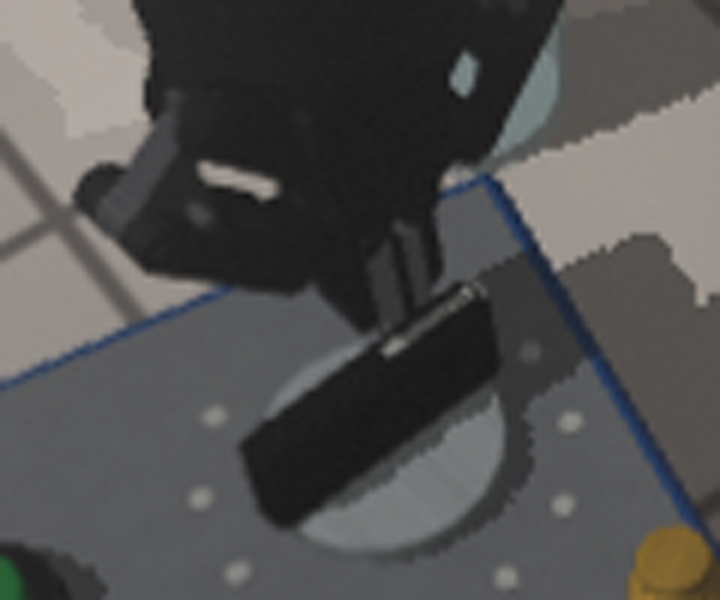

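One click has gone through: the bar lies at ~96–97°, its white-line end at crop (470,290), with the finger just behind it. The same sweep gives the second click.

```bash
python3 -m pendant '{"rotation":[[0,0,0.028],[0,0,0.056],[0,0,0.083],[0,0,0.111],[0,0,0.139],[0,0,0.167],[0,0,0.194],[0,0,0.222],[0,0,0.25],[0,0,0.278],[0,0,0.306],[0,0,0.333],[0,0,0.333],[0,0,0.333]],"travel":[[-0.0075,0.0075,0],[-0.015,0.0135,0],[-0.023,0.02,0],[-0.0315,0.0265,0],[-0.04,0.032,0],[-0.049,0.0375,0],[-0.0575,0.0425,0],[-0.067,0.047,0],[-0.0765,0.051,0],[-0.086,0.055,0],[-0.096,0.058,0],[-0.1055,0.061,0],[-0.1055,0.061,0],[-0.1055,0.061,0]],"fingers":[1,1,1,1,1,1,1,1,1,1,1,1,1,1]}'|sed -n '4p'
python3 bar.py; python3 st.py
```

```text
ft_force: [-0.4, -0.0, -0.2]
bar n 62 angle 66.6 clicks mod 6 1.97 ctr [544.  -99.2] (26.11379623413086, 8.94762134552002)
bar n 403 angle 65.3 clicks mod 6 2.01 ctr [ 548.5 -122.2] (67.67693328857422, 14.15018367767334)
t 10.1 pos [ 0.5359 -0.0956  0.0571] xang 155.92 zax [-0. -0. -1.] d,r mm 20.0 20.0 F [-1.   0.4 -0.3] q6 -1.53 gap 1.8064158385349658e-05
```

Two clicks (65.3°). Now the third.

```bash
python3 -m pendant '{"rotation":[[0,0,0.028],[0,0,0.056],[0,0,0.083],[0,0,0.111],[0,0,0.139],[0,0,0.167],[0,0,0.194],[0,0,0.222],[0,0,0.25],[0,0,0.278],[0,0,0.306],[0,0,0.333],[0,0,0.333],[0,0,0.333]],"travel":[[-0.0075,0.0075,0],[-0.015,0.0135,0],[-0.023,0.02,0],[-0.0315,0.0265,0],[-0.04,0.032,0],[-0.049,0.0375,0],[-0.0575,0.0425,0],[-0.067,0.047,0],[-0.0765,0.051,0],[-0.086,0.055,0],[-0.096,0.058,0],[-0.1055,0.061,0],[-0.1055,0.061,0],[-0.1055,0.061,0]],"fingers":[1,1,1,1,1,1,1,1,1,1,1,1,1,1]}'|sed -n '4p'
python3 bar.py d3.png; python3 st.py
```

```text
ft_force: [0.1, -0.1, 0.4]
bar n 386 angle 35.6 clicks mod 6 3.0 ctr [ 548.3 -122.7] (68.78019714355469, 13.577634811401367)
bar n 46 angle 51.1 clicks mod 6 2.49 ctr [559.4 -99.1] (19.383934020996094, 6.510008335113525)
t 11.55 pos [ 0.5504 -0.0941  0.0571] xang 125.95 zax [-0.  0. -1.] d,r mm 20.0 19.9 F [ 0.6 -0.1  0.9] q6 -1.0 gap 0.00011702796041597154
```

View pics/d3.png

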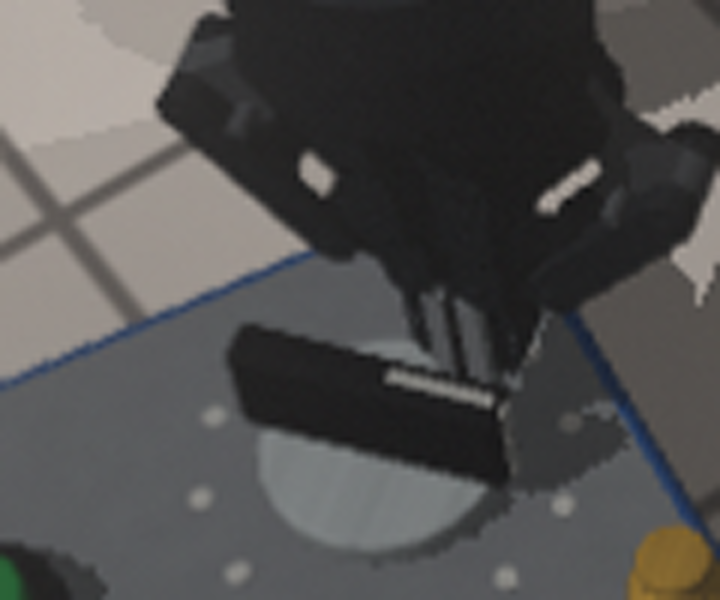

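Three clicks (35.6°, pointer end at crop (490,400)). On the last sweep the outer finger knuckle, at crop (690,150), moves towards the weight, so I'll check heights along the finger line first.

```bash
python3 - <<'E'
from h import *
from scipy.spatial.transform import Rotation as Ro
s=snap('scene'); P=cloud(s); o=arm.observe(); M=Ro.from_quat(o['eef_rot']).as_matrix(); p=o['eef_pos']
c=s['color'].astype(int)
L=(P-p)@M; dark=(c.max(2)<110)&(P[...,2]>.075)
for y in range(-80,90,10):
    m=dark&(abs(L[...,1]*1000-y)<5)&(abs(L[...,0])<.045)&(L[...,0]>-.016)
    if m.sum()>5: print(y,m.sum(),'z low/5%',np.percentile(P[m][:,2],[0,5]).round(3),'x',(np.percentile(L[m][:,0],[5,50])*1000).round())
w=(c[...,0]>c[...,2]+50)&(abs(P[...,0]-.62)<.03)&(abs(P[...,1]+.09)<.03)
print('weight',w.sum(),np.median(P[w],0),np.percentile(P[w],[2,98],axis=0).round(3))
E
```

```text
-80 6 z low/5% [0.435 0.435] x [37. 38.]
-70 15 z low/5% [0.432 0.434] x [22. 26.]
-60 110 z low/5% [0.165 0.167] x [-11.   3.]
-50 204 z low/5% [0.098 0.152] x [-12.  -7.]
-40 241 z low/5% [0.1   0.143] x [-15.  -9.]
-30 201 z low/5% [0.099 0.132] x [-15. -10.]
-20 189 z low/5% [0.099 0.118] x [-16.  -9.]
-10 441 z low/5% [0.092 0.101] x [-16. -10.]
0 429 z low/5% [0.085 0.099] x [-15.  -9.]
10 600 z low/5% [0.088 0.1  ] x [-15.  -6.]
20 658 z low/5% [0.131 0.14 ] x [-15.  -8.]
30 1603 z low/5% [0.132 0.152] x [-15.  -9.]
40 1886 z low/5% [0.143 0.172] x [-14.  -3.]
50 1162 z low/5% [0.155 0.175] x [-15.  -5.]
60 948 z low/5% [0.17  0.177] x [-13.  -5.]
70 486 z low/5% [0.409 0.421] x [-10.  -5.]
weight 211 [ 0.62681399 -0.09676523  0.08947169] [[ 0.617 -0.104  0.069]
 [ 0.634 -0.086  0.093]]
```

The knuckles are at z ≥ 0.14 and the weight top is at 0.093, so it clears. Fourth click, then back off the trailing side.

```bash
python3 -m pendant '{"rotation":[[0,0,0.028],[0,0,0.056],[0,0,0.083],[0,0,0.111],[0,0,0.139],[0,0,0.167],[0,0,0.194],[0,0,0.222],[0,0,0.25],[0,0,0.278],[0,0,0.306],[0,0,0.306],[0,0,0.306]],"travel":[[-0.0075,0.0075,0],[-0.015,0.0135,0],[-0.023,0.02,0],[-0.0315,0.0265,0],[-0.04,0.032,0],[-0.049,0.0375,0],[-0.0575,0.0425,0],[-0.067,0.047,0],[-0.0765,0.051,0],[-0.086,0.055,0],[-0.096,0.058,0],[-0.096,0.058,0],[-0.096,0.058,0]],"fingers":[1,1,1,1,1,1,1,1,1,1,1,1,1]}'|sed -n '4p'
python3 bar.py; python3 st.py
```

```text
ft_force: [0.6, 0.2, -0.0]
bar n 364 angle 5.2 clicks mod 6 4.02 ctr [ 548.5 -122.9] (70.18777465820312, 12.36084270477295)
bar n 42 angle 31.3 clicks mod 6 3.15 ctr [ 570.4 -106.2] (20.846981048583984, 6.136129379272461)
t 12.95 pos [ 0.5628 -0.0994  0.0571] xang 98.41 zax [-0. -0. -1.] d,r mm 19.9 20.0 F [-0.8 -0.  -0.3] q6 -0.52 gap 0.0003540794916543354
```

Four clicks (5.2°; expected 5.75°), no force left. Back off, lift, and move over the button.

```bash
python3 -m pendant '{"rotation":[[0,0,0],[0,0,0],[0,0,0],[0,0,0],[0,0,0],[0,0,0],[0,0,0]],"travel":[[0.03,0,0],[0.05,0,0],[0.05,0,-0.2],[0.05,0,-0.4],[0.05,0,-0.7],[0.05,0,-0.7],[0.05,0,-0.7]],"fingers":[1,1,1,1,1,1,1]}'|sed -n 2p
python3 -m pendant '{"rotation":[[0,0,0],[0,0,0],[0,0,0],[0,0,0],[0,0,0],[0,0,0],[0,0,0]],"travel":[[-0.3,-0.12,0],[-0.6,-0.25,0],[-0.8,-0.34,0],[-1,-0.42,0],[-1,-0.42,0],[-1,-0.42,0],[-1,-0.42,0]],"fingers":[1,1,1,1,1,1,1]}'|sed -n 2p
python3 bar.py; sed -i 's/^A=.*/A=np.array([.5303,-.2228])/' st.py; python3 st.py
python3 - <<'E'
from h import *
s=snap('scene'); P=cloud(s); c=s['color'].astype(int)
g=(c[...,1]>c[...,0]+40)&(c[...,1]>c[...,2]+30)&(abs(P[...,0]-.53)<.03)&(abs(P[...,1]+.22)<.03)
uv=np.argwhere(g)[:,::-1]; print(g.sum(),np.median(P[g],0),onplane(s,uv.mean(0),.08))
r=(c.max(2)<50)&(np.hypot(P[...,0]-.530,P[...,1]+.223)<.03)&(P[...,2]<.1); print('collar',r.sum(),np.percentile(P[r][:,2],[5,50,95]))
cv2.imwrite('pics/b1.png',cv2.resize(s['color'][200:350,110:290,::-1],(720,600),interpolation=cv2.INTER_CUBIC))
E
```

```text
eef_pos: [0.5625, -0.0934, 0.142]
eef_pos: [0.5292, -0.2182, 0.1402]
bar n 366 angle 5.1 clicks mod 6 4.02 ctr [ 548.4 -122.9] (70.18196868896484, 12.729329109191895)
t 14.4 pos [ 0.5294 -0.2181  0.1405] xang 98.4 zax [-0.001  0.001 -1.   ] d,r mm 4.8 -0.2 F [ 0.5 -0.5  0.3] q6 -0.73 gap -0.0002363439946892722
203 [ 0.52883481 -0.22326327  0.08301387] [[ 0.52671848 -0.22297292  0.08      ]]
collar 400 [0.06375886 0.07236973 0.07487782]
```

View pics/b1.png

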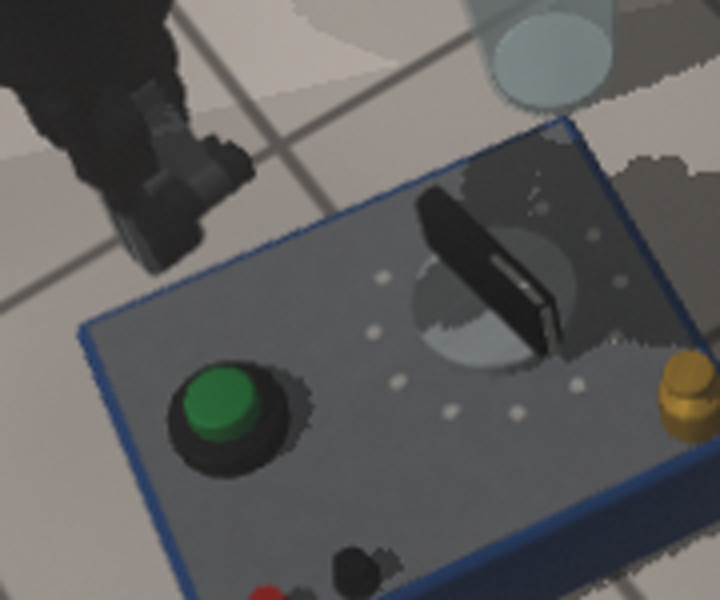

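The dial rests at four clicks, with its white-line end pointing at crop (545,320). The button top at crop (220,400) is free: top about z 0.083, collar about 0.074. I'll descend over the button, then feel for it.

```bash
python3 -m pendant '{"rotation":[[0,0,0],[0,0,0],[0,0,0],[0,0,0],[0,0,0],[0,0,0],[0,0,0]],"travel":[[-0.04,0,0],[-0.04,0,0.2],[-0.04,0,0.4],[-0.04,0,0.55],[-0.04,0,0.65],[-0.04,0,0.65],[-0.04,0,0.65]],"fingers":[1,1,1,1,1,1,1]}'|sed -n '2p;4p'
python3 -m pendant '{"rotation":[[0,0,0],[0,0,0],[0,0,0],[0,0,0]],"travel":[[0,0,0.015],[0,0,0.03],[0,0,0.03],[0,0,0.03]],"fingers":[1,1,1,1]}'|sed -n '2p;4p'
python3 -m pendant '{"rotation":[[0,0,0],[0,0,0],[0,0,0],[0,0,0]],"travel":[[0,0,0.015],[0,0,0.025],[0,0,0.025],[0,0,0.025]],"fingers":[1,1,1,1]}'|sed -n '2p;4p'
python3 st.py
```

```text
eef_pos: [0.5307, -0.2243, 0.0636]
ft_force: [-0.1, -0.7, 1.0]
eef_pos: [0.5304, -0.2243, 0.0598]
ft_force: [-0.3, -0.2, -0.2]
eef_pos: [0.5302, -0.2242, 0.0564]
ft_force: [-0.2, -0.1, -0.3]
t 15.95 pos [ 0.5302 -0.2242  0.0564] xang 98.33 zax [-0.  0. -1.] d,r mm -1.3 -0.3 F [-0.2 -0.1 -0.3] q6 -0.74 gap 0.0004787122381386515
```

```bash
python3 -m pendant '{"rotation":[[0,0,0],[0,0,0],[0,0,0],[0,0,0]],"travel":[[0,0,0.01],[0,0,0.02],[0,0,0.02],[0,0,0.02]],"fingers":[1,1,1,1]}'|sed -n '2p;4p'
python3 -m pendant '{"rotation":[[0,0,0],[0,0,0],[0,0,0],[0,0,0]],"travel":[[0,0,0.01],[0,0,0.02],[0,0,0.02],[0,0,0.02]],"fingers":[1,1,1,1]}'|sed -n '2p;4p'
python3 -m pendant '{"rotation":[[0,0,0],[0,0,0],[0,0,0],[0,0,0]],"travel":[[0,0,0.01],[0,0,0.015],[0,0,0.015],[0,0,0.015]],"fingers":[1,1,1,1]}'|sed -n '2p;4p'
python3 tip.py | head -6
```

```text
eef_pos: [0.5303, -0.2243, 0.0542]
ft_force: [-0.5, -0.1, 0.4]
eef_pos: [0.5304, -0.2243, 0.0518]
ft_force: [-0.7, 0.3, 2.3]
eef_pos: [0.5304, -0.2243, 0.05]
ft_force: [-0.2, -0.3, 2.5]
[ 0.5303745  -0.22426602  0.05000912] proj [[169.45259138 312.16271559]]
0.06 35 [ 0.5426 -0.2087  0.0635]
0.07 10 [ 0.5382 -0.2058  0.0722]
0.08 0 
0.09 0 
0.1 0
```

Contact began at TCP z ≈ 0.0535. I'll keep going in 1 mm steps until the stop shows in the force.

```bash
for i in 1; do python3 -m pendant '{"rotation":[[0,0,0],[0,0,0],[0,0,0]],"travel":[[0,0,0.012],[0,0,0.012],[0,0,0.012]],"fingers":[1,1,1]}'|sed -n '2p;4p'; done
python3 -m pendant '{"rotation":[[0,0,0],[0,0,0],[0,0,0]],"travel":[[0,0,0.008],[0,0,0.008],[0,0,0.008]],"fingers":[1,1,1]}'|sed -n '2p;4p'
python3 st.py
```

```text
eef_pos: [0.5304, -0.2243, 0.0488]
ft_force: [-0.8, 0.1, 6.9]
eef_pos: [0.5304, -0.2243, 0.0487]
ft_force: [-1.9, 1.2, 10.9]
t 17.8 pos [ 0.5304 -0.2243  0.0487] xang 98.34 zax [ 0.001 -0.001 -1.   ] d,r mm -1.5 -0.1 F [-1.9  1.2 10.9] q6 -0.74 gap -0.00029620311397659236
```

The height stopped at 0.0487 while the force rose from 4 to 11 N, 6 mm past contact, so the button is fully down. Lift well clear and check.

```bash
python3 -m pendant '{"rotation":[[0,0,0],[0,0,0],[0,0,0],[0,0,0],[0,0,0],[0,0,0],[0,0,0],[0,0,0]],"travel":[[0,0,-0.04],[0,0,-0.1],[0,0,-0.3],[0,0,-0.6],[0,0,-0.9],[0,0,-1],[0,0,-1],[0,0,-1]],"fingers":[1,1,1,1,1,1,1,1]}'|sed -n '1,4p'
python3 bar.py; python3 - <<'E'
from h import *
s=snap('scene','e1.png'); P=cloud(s); c=s['color'].astype(int)
g=(c[...,1]>c[...,0]+40)&(c[...,1]>c[...,2]+30)&(abs(P[...,0]-.53)<.03)&(abs(P[...,1]+.22)<.03)
print(g.sum(),np.median(P[g],0))
E
```

```text
time: 18.6
eef_pos: [0.5294, -0.2237, 0.1661]
eef_rot: [0.654, 0.757, -0.0, -0.001]
ft_force: [0.2, -0.1, -0.4]
bar n 362 angle 5.6 clicks mod 6 4.0 ctr [ 548.4 -122.9] (69.88894653320312, 12.886000633239746)
201 [ 0.52855724 -0.22332166  0.08303871]
```

View pics/e1.png

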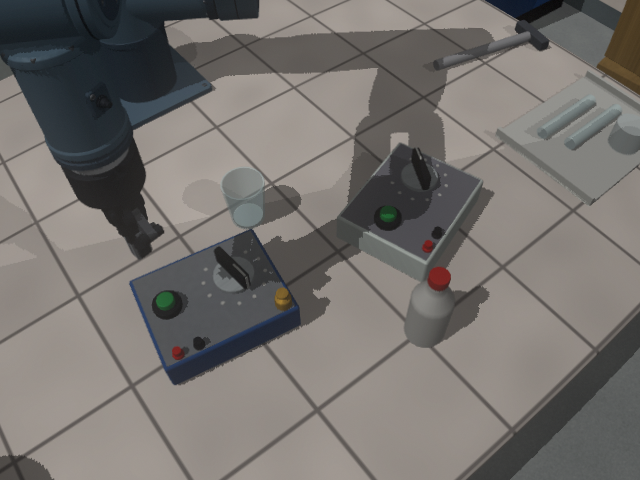

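The blue dial (235,268) is in its fourth click and the button (165,300) is back up at 0.083. The beaker, bottle, weight and white supply are where they were, and the arm is clear.

```bash
python3 -c "
from plant import arm
print(arm.hand_in())"
```

```text
the job is handed in; nothing more can be done
None
```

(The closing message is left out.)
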